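Load tape-measure cases onto a six-nest index table

TASK

Load every loose tape-measure case on the bench into the index table, one nest at a time through the open window of the clear hood: stand each case in the nest, yellow face up, and push it down until it is fully home. Lift the sprung yellow handle, turn the head and let the handle drop home at a stop to bring up the next empty nest; at the end every case must be home in a nest under the hood, with an empty nest in the window and the handle dropped home. Leave the flask, the bottle and the screwdriver alone.

Things in the scene. Friction and masses are not known exactly. Their poses are not given: they have to be found in the camera images.
- index_table: fixed base of the index table: blue disc, 360 mm diameter, 12 mm thick, flat on the bench. Origin: centre of its underside, on the turning axis; its -x axis points from the turning axis to the window. Above it the turning head: a 296 mm dark grey disc with six white cup nests 60 degrees apart, centres 110 mm from the axis
- nest_0_mark (a point): one of the six nests, on the head: its floor's centre when pressed home. Nest: white cup, 60 mm inside, 68 mm outside, rim 8 mm above its floor. All start raised (floor z 0.054, rim 0.062); pushed down with about 10 N a nest sinks 9 mm against friction to a hard stop (floor z 0.045, rim 0.053) and stays there. Keep fingertips above the rim
- hood_mid (a point): on the fixed clear plastic hood's top, across from the window. The hood covers the ring 68 to 168 mm from the axis, underside z 0.087, top 0.091 (0.094 at the two yellow edge strips), except the window: 60 degrees wide, centred on the base's -x. 12 mm posts at 170 mm radius. A case pressed home (top z 0.083) passes under it; an unpressed one (top 0.092) jams on its edge
- window (a point): on the base: centre of the floor of a pressed-home nest standing in the window, 110 mm from the axis, z = 0.045. At every stop one nest is centred here. The hood's edges are 55 mm to either side: fingers that hold a case along the line from the turning axis through the window have the most room
- hub (a point): on the base: point on the turning axis, z = 0.045
- handle_grip (a point): centre of the yellow bar of the lift-and-turn handle, on the turning axis, z 0.123 with the handle home. Bar 66 mm long (this point's x axis; it turns with the head), 18 mm wide (y: grip across this), 30 mm high (z 0.108 to 0.138 when home), above a 40 mm diameter hub that ends at z 0.096. A red stem shows below the bar when it is lifted
- handle (a joint): lift of the handle, m: 0 = home, its pin in a hole, head locked; 0.010 = pin resting on the dial between holes; 0.020 = top end. A spring holds it down, about 6 to 8 N to lift. Above 0.011 the head turns freely: lift and turn in the same grip. Let go within about 3 degrees of a stop it drops home by itself
- head (a joint): angle of the head, rad, growing anticlockwise seen from above, no end stops. Stops at every whole multiple of pi/3 (60 degrees). Light friction: stays where it is left. At the start it stands between two stops, the handle resting on the dial, unlocked
- case_1: tape-measure case: upright black drum, 54 mm diameter, 38 mm tall, about 0.18 kg, yellow disc on its top, thin yellow band round its side. Origin: centre of its underside, z up. Starts standing free on the bench (z = 0), 45 mm or more from its neighbours; 3 or 4 of the four are present. Its z is 0.054 in a raised nest, 0.045 pressed fully home
- case_2: tape-measure case: upright black drum, 54 mm diameter, 38 mm tall, about 0.18 kg, yellow disc on its top, thin yellow band round its side. Origin: centre of its underside, z up. Starts standing free on the bench (z = 0), 45 mm or more from its neighbours; 3 or 4 of the four are present. Its z is 0.054 in a raised nest, 0.045 pressed fully home
- case_3: tape-measure case: upright black drum, 54 mm diameter, 38 mm tall, about 0.18 kg, yellow disc on its top, thin yellow band round its side. Origin: centre of its underside, z up. Starts standing free on the bench (z = 0), 45 mm or more from its neighbours; 3 or 4 of the four are present. Its z is 0.054 in a raised nest, 0.045 pressed fully home
- case_4: tape-measure case: upright black drum, 54 mm diameter, 38 mm tall, about 0.18 kg, yellow disc on its top, thin yellow band round its side. Origin: centre of its underside, z up. Starts standing free on the bench (z = 0), 45 mm or more from its neighbours; 3 or 4 of the four are present. Its z is 0.054 in a raised nest, 0.045 pressed fully home
- flask: bystander: steel vacuum flask, 68 mm diameter, 210 mm tall; origin at the centre of its underside
- drink_bottle: bystander: lime-green drinking bottle, 70 mm diameter, 170 mm tall; origin at the centre of its underside
- screwdriver: bystander: yellow-handled screwdriver lying on the bench along its x axis; origin under its middle
There are look-alikes about, which are no part of the job. Leave any purple or red look-alike of the case_2 alone. What is shaped like the case_4 but pink is not meant.

How it is judged (in metres and radians):
At the end, for the whole second after the job is handed in: every case present stands upright (within 7 degrees) in a nest (7 mm from the nest circle's 110 mm radius), pressed home to within 2.8 mm, under the hood (more than 90 mm from the window's centre), at rest; the handle is down within 2.5 mm and the head is still (horizontal distance between case_1 and hub between 0.103 and 0.117 m and horizontal distance between each of case_1, case_2, case_3, case_4 and window above 0.09 m and height (world z) of case_1 between 0.04 and 0.0478 m and angle between each of case_1, case_2, case_3, case_4's own z axis and vertical below 0.12 rad and linear speed of each of case_1, case_2, case_3, case_4 below 0.02 m/s and horizontal distance between case_2 and hub between 0.103 and 0.117 m and height (world z) of case_2 between 0.04 and 0.0478 m and horizontal distance between case_3 and hub between 0.103 and 0.117 m and height (world z) of case_3 between 0.04 and 0.0478 m and horizontal distance between case_4 and hub between 0.103 and 0.117 m and height (world z) of case_4 between 0.04 and 0.0478 m and value of joint handle below 0.0025 m and velocity of joint head between -0.05 and 0.05 rad/s); the robot touches nothing.
It fails at once if a bystander (flask, bottle, screwdriver) is moved more than 3 cm (distance of any of flask, drink_bottle, screwdriver from where it was at the start of the episode above 0.03 m).
Of case_1, case_2, case_3, case_4 only 3 to 4 are there at a start; the rules pass over those that are not, and their reading is None.
At some moment in a run one of case_1, case_2, case_3, case_4 may be knocked a few centimetres aside while the robot is not near it.
Once in a run the grip may slacken for a moment while it holds something.
It also fails if it takes over 210 s, if anything falls off the work surface, if the arm or the gripper's body presses on something with over 40 N, if the wrist force passes 120 N, or if a joint passes its speed limit or range.

ROBOT

A 6-joint arm with a two-finger parallel gripper is mounted at the origin on the work surface. World frame = base frame: x ahead of the robot, y to its left, z up, the work surface at z = 0. Lengths are in mm, angles in rad, forces in N, time in s.
With the tool pointing down it reaches from about 400 to 925 mm from the base axis. Payload 12.5 kg.
Tool frame: the origin (TCP) lies between the finger pads; the fingertips stand env.tip_extent ahead of it and the grasp point (between the pads) lies 11 mm behind it (env.tip_extent is the distance from the TCP to the fingertips, in mm); z points along the fingers, y is the line along which they close (so a half turn about z gives the same grasp; the last joint's range is limited). The gripper opens to 95 mm and grips with 3 to 60 N. Pads are 20 mm wide; open, the fingers measure 119 mm over their backs; the gripper's body (75 mm by 180 mm) begins 59 mm behind the grasp point.
Start: joints at [1.218, 0.491, 1.559, -0, 1.092, -0.106], TCP at [152.67, 606.084, 222.661] pointing down, gripper open.
Joint ranges: [-3.1, 3.1], [-0.84, 2.19], [0.05, 2.79], [-1.13, 4.28], [0.06, 2.93], [-2.69, 2.69]. Speed limits (rad/s): [2.22, 2.22, 2.79, 3.14, 3.14, 3.14].

INTERFACE

Orientations are given as [roll, pitch, yaw] about the fixed x, y, z axes, in that order (R = Rz(yaw) Ry(pitch) Rx(roll)).
In Python, from cell import env gives the robot as it stands.
- The arm moves only by the tool carry_out, never from a script. Its argument "motion" is a list of rows, each a list of 5 numbers: the shift along the tool's x, y, z in mm, then the turn about the tool's z in degrees, then the closure, from 0 (fully open) to 1 (shut). A call has 1 to 12 rows; each row shifts and turns the commanded pose from where the row before left it, along the tool's axes as they then stand; what a row does not reach is not made up. A row lasts 1/10 s, in which the tool goes at most 50 mm and 8.59 degrees, less where a joint would pass 70% of its speed; a pose out of reach is approached as far as the arm can. A call with a gripper value outside its range is refused whole. The fingers move at their own pace and stop on an object; the grip force is fixed at half the most. Time passes only in rows, so rows that do not move let the fingers close. It gives the time, the measured TCP pose, the force, the opening and the grip force at its end, in the units of the state.
- env.state(): the state, without advancing time (a new reading comes with each control period).
- env.read_camera(name): name is "scene" or "top"; returns a dict with "color" (400x640x3 uint8, red, green, blue), "K" (3x3 intrinsics, pixels), "R" (3x3) and "t" (3): a world point X has camera coordinates R X + t. Camera axes: x right, y down, z forward; pixel columns grow to the right and rows downward; lengths in mm; the calibration is good to about 2 mm. A picture is of the moment at which its call begins. There is no depth.
- env.job_done(): hands the job in; it is judged then, once.
The state is a dict: "t": time; "joints": joint angles; "qvel": joint speeds; "tau": joint torques, N m; "eef_pos": TCP position; "tcp_rot": TCP orientation; "ft_force": force on the tool from outside, world axes, zero at the start; "moment": the same for the moment, N m; "opening": opening from 0.0 (shut) to 1.0 (fully open); "grip_force": force on a finger pad.
Only numpy, scipy, OpenCV 4.12 (cv2) and the standard library are available. Lean on these libraries where they do the work, as an engineer would, in place of code of your own. Each camera call takes 0.05 s, during which the arm holds its last target. There are 200 camera calls.

## Working session

There is one attempt and no reset: what is moved stays moved. The work goes in short steps, Python scripts to look and compute and a tool call to move; the robot and the scene stay as the last step left them, time stands still between calls to the robot, and variables do not carry over. Pictures are saved under pics/ and viewed, at most 14 in all, crops included, and the job is handed in when it is done.

Besides the shell and the picture viewer there is one more tool, called after "Emit:" in YAML: its name, and indented under it one key for each argument. carry_out: Moves the arm, as the interface text tells. Its arguments: {"type":"object","properties":{"motion":{"type":"array"}},"required":["motion"]}

```bash
ls; mkdir -p pics
python3 - <<'E'
from cell import env
import cv2
print(env.tip_extent, env.state())
for n in("scene","top"):
    c=env.read_camera(n); cv2.imwrite(f"pics/{n}0.png",c["color"][:,:,::-1]); print(n,c["K"],c["R"],c["t"])
E
```

```text
pics
8.0 {'t': 0.0, 'joints': array([ 1.21841283e+00,  4.91570060e-01,  1.55945943e+00, -2.25514596e-05,
        1.09170659e+00, -1.05610385e-01]), 'qvel': array([ 8.31985885e-05,  4.44536456e-04,  7.96314145e-04,  1.39616893e-03,
       -1.89296895e-04,  1.29756374e-04]), 'tau': array([-1.55889156e-03, -6.12635994e+01, -2.58182788e+01,  6.90967636e-02,
        4.81208134e-02, -9.59396334e-05]), 'eef_pos': array([152.57796307, 605.84027854, 222.05178829]), 'tcp_rot': array([-3.14045349e+00, -1.00643748e-04,  2.89482989e+00]), 'ft_force': array([ 0.0210624 , -0.53172405, -0.11910665]), 'moment': array([0.01310089, 0.01173249, 0.0282153 ]), 'grip_force': 0.0, 'opening': 0.9997661759049599}
scene [[439.79064444   0.         307.45066641]
 [  0.         439.79064444 196.68013865]
 [  0.           0.           1.        ]] [[-0.72028906  0.69355518 -0.01284039]
 [ 0.43752799  0.43987312 -0.78427094]
 [-0.53828703 -0.57051981 -0.6202856 ]] [ 415.44600435 -149.62561607 1561.77714622]
top [[384.77953443   0.         318.26565742]
 [  0.         384.77953443 202.98958194]
 [  0.           0.           1.        ]] [[-0.01412784 -0.99973236  0.01831983]
 [-0.98519171  0.01078669 -0.17111675]
 [ 0.17087334 -0.02046605 -0.98508042]] [ -52.49892105  530.56948566 1153.08178613]
```

View pics/scene0.png

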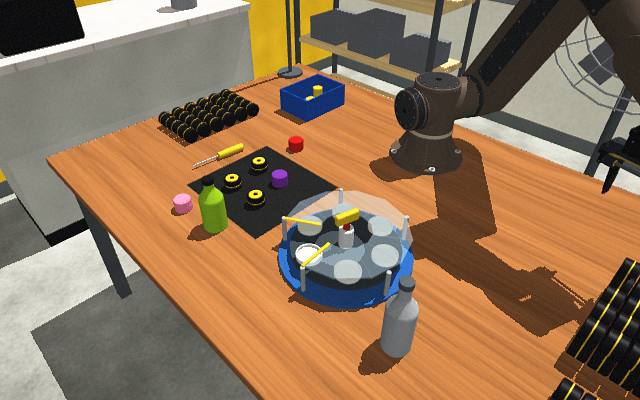

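View pics/top0.png

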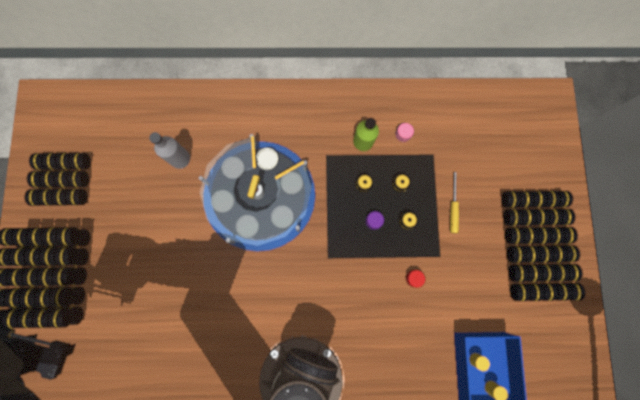

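The top view shows three black and yellow cases on the mat, at about (365,182), (402,182) and (410,220). The purple (375,220), red (416,279) and pink (405,131) drums are look-alikes. The table is at about (257,193), with its window at about (267,158) between the two yellow strips.

```bash
cat > h.py <<'E'
from cell import env
import cv2, numpy as np
def cam(n): return env.read_camera(n)
def cast(c,px,z):
    px=np.atleast_2d(np.asarray(px,float)); 
    d=(np.linalg.inv(c["K"])@np.c_[px,np.ones(len(px))].T).T@c["R"]; o=-c["R"].T@c["t"]
    return o[:2]+d[:,:2]*((z-o[2])/d[:,2])[:,None]
def proj(c,X):
    p=c["K"]@(c["R"]@np.asarray(X,float)+c["t"]); return p[:2]/p[2]
def hsv(c): return cv2.cvtColor(c["color"],cv2.COLOR_RGB2HSV)
def blobs(m,a=8):
    n,l,s,ce=cv2.connectedComponentsWithStats(m.astype(np.uint8),connectivity=8)
    return [(int(s[i,4]),ce[i].round(1),s[i,:4],l==i) for i in range(1,n) if s[i,4]>=a]
def yellow(c):
    return cv2.inRange(hsv(c),(20,130,110),(35,255,255))
def circ(P):
    A=np.c_[2*P,np.ones(len(P))]; s=np.linalg.lstsq(A,(P**2).sum(1),rcond=None)[0]
    return s[:2],np.sqrt(s[2]+s[:2]@s[:2])
E
python3 - <<'E'
from h import *
for n in("scene","top"):
    c=cam(n); print(n)
    for a,ce,bb,m in blobs(yellow(c),10):
        print("Y",a,ce,bb,"z38",cast(c,ce,38).round(0)[0],"z94",cast(c,ce,94).round(0)[0],"z148",cast(c,ce,148).round(0)[0])
    b=cv2.inRange(hsv(c),(98,120,60),(118,255,255))
    bl=[q for q in blobs(b,200)]
    for q in bl: 
        k=max(cv2.findContours(q[3].astype(np.uint8),0,1)[0],key=len)[:,0]
        h=cv2.convexHull(k)[:,0]; P=cast(c,h,12)
        print("B",q[0],q[1],circ(P))
    I=c["color"][:,:,::-1]
    if n=="top": cr=[(I[130:255,190:320],6)]
    else: cr=[(I[180:310,270:420],5)]
    for i,(a,s) in enumerate(cr): cv2.imwrite(f"pics/{n}_c.png",cv2.resize(a,None,fx=s*.9,fy=s*.9,interpolation=2))
    if n=="top": cv2.imwrite("pics/cases.png",cv2.resize(I[110:300,330:470],None,fx=3,fy=3,interpolation=2))
E
```

```text
scene
Y 156 [87.4  2.1] [74  0 37  8] z38 [   66. -2743.] z94 [  144. -2510.] z148 [  219. -2285.]
Y 2671 [267.8  35.7] [242   0  46  79] z38 [ -357. -1289.] z94 [ -250. -1155.] z148 [ -147. -1026.]
Y 262 [292.1  31.3] [289   0   7  66] z38 [ -502. -1247.] z94 [ -385. -1116.] z148 [-273. -989.]
Y 664 [311.7  12.1] [300   0  34  36] z38 [ -844. -1435.] z94 [ -703. -1291.] z148 [ -568. -1153.]
Y 457 [312.3  53.4] [300  41  32  24] z38 [-340. -916.] z94 [-234. -807.] z148 [-132. -703.]
Y 98 [315.6  91.4] [306  85  16  15] z38 [ -36. -586.] z94 [  49. -500.] z148 [ 130. -417.]
Y 10 [207.2 114.6] [204 113   8   6] z38 [ 413. -741.] z94 [ 467. -644.] z148 [ 520. -551.]
Y 197 [230.3 150.2] [217 143  27  16] z38 [ 504. -461.] z94 [ 552. -384.] z148 [ 599. -310.]
Y 71 [258.3 160.1] [252 157  13   7] z38 [ 475. -344.] z94 [ 525. -275.] z148 [ 573. -208.]
Y 50 [  1.8 176.6] [  0 169   7  14] z38 [1123. -857.] z94 [1129. -753.] z148 [1134. -652.]
Y 83 [231.6 177.4] [225 174  14   8] z38 [ 598. -326.] z94 [ 639. -258.] z148 [ 679. -193.]
Y 96 [254.8 193.9] [248 190  14   9] z38 [ 599. -207.] z94 
[... 6990 characters left out ...]
] [ 22 315   4  12] z38 [190. 812.] z94 [196. 772.] z148 [202. 734.]
Y 28 [ 39.1 320.4] [ 38 314   4  13] z38 [190. 767.] z94 [196. 730.] z148 [202. 693.]
Y 153 [481.  362.7] [472 356  17  14] z38 [  48. -533.] z94 [  61. -509.] z148 [  74. -487.]
Y 164 [499.1 393.1] [492 386  15  14] z38 [ -37. -578.] z94 [ -20. -553.] z148 [  -3. -528.]
B 215 [281.4 150.9] (array([652.96634676,  91.53201171]), np.float64(85.85333976090969))
B 220 [307.9 208.1] (array([556.24991103,  81.68904531]), np.float64(128.5404298826414))
B 384 [271.2 241.9] (array([504.54427754, 119.9223764 ]), np.float64(119.21132430472485))
B 3641 [489.6 364.7] (array([  28.24162825, -567.59064173]), np.float64(124.6589700250496))
```

View pics/top_c.png

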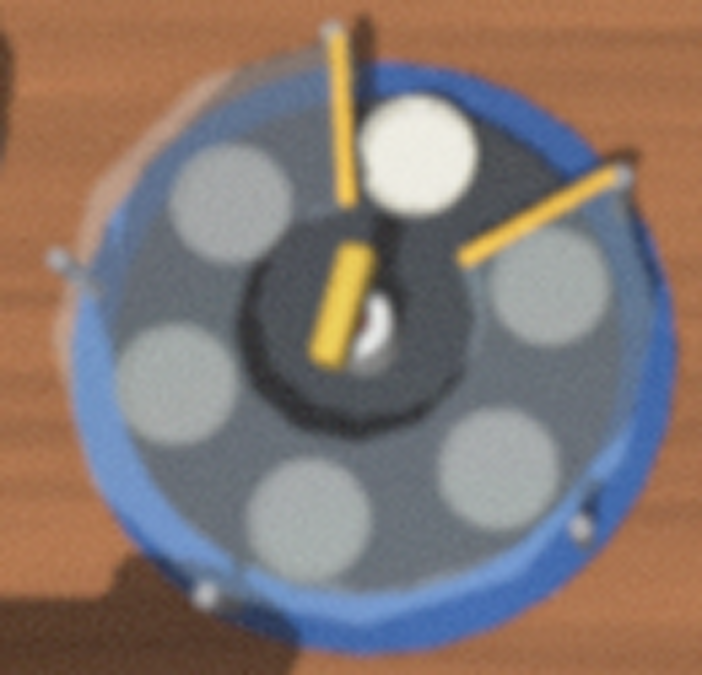

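View pics/cases.png

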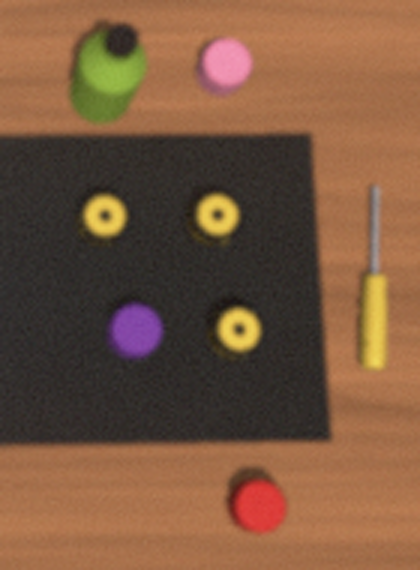

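The top crop gives the nests, strips and bar clearly: the white nest is at crop (418,155) and the strips run (332,28)-(346,205) and (620,173)-(462,258). The case crop shows three yellow-ringed cases, which are the ones meant. The purple, red and pink drums have plain tops.

Run:
```python
from h import *
c=cam("top"); s=5.4
f=lambda p:np.array(p)/s-0.4+np.array([190,130])
N=cast(c,f([(418,155),(551,285),(498,468),(310,518),(177,383),(231,203)]),62)
ce,r=circ(N); print("axis",ce,r); 
an=np.degrees(np.arctan2(*(N-ce).T[::-1])); print(an, (an%60))
S=cast(c,f([(332,28),(346,205),(620,173),(462,258)]),94)
d=S-ce; print("strips ang",np.degrees(np.arctan2(d[:,1],d[:,0])),np.hypot(*d.T))
# white nest by mask
def rays(c,p):
    d=c["R"].T@np.linalg.inv(c["K"])@np.r_[p,1]; return -c["R"].T@c["t"],d/np.linalg.norm(d)
c2=cam("scene")
def tri(p1,p2):
    A=np.zeros((3,3));b=np.zeros(3)
    for cc,p in((c,p1),(c2,p2)):
        o,d=rays(cc,np.array(p)); M=np.eye(3)-np.outer(d,d); A+=M;b+=M@o
    return np.linalg.solve(A,b)
print("handle",tri((253,185.9),(346.6,216.7)))
for p,q in(((364.5,181.5),(254.8,193.9)),((402.2,181.3),(231.6,177.4)),((409.3,219.4),(258.3,160.1))): print("case",tri(p,q))
E1=cast(c,f([(356,245),(325,365)]),148); print("bar",E1,np.degrees(np.arctan2(*(E1[0]-E1[1])[::-1])))
b=cv2.inRange(hsv(c2),(98,120,60),(118,255,255)); q=max(blobs(b,200),key=lambda q:q[1][1])
k=max(cv2.findContours(q[3].astype(np.uint8),0,1)[0],key=len)[:,0]; print("blue scene",circ(cast(c2,cv2.convexHull(k)[:,0],12)))
```

```text
axis [565.7207152 129.1464898] 109.50232184080724
[ -15.66764924  -75.66930397 -135.85946042  164.53290911  104.6771632
   45.13927352] [44.33235076 44.33069603 44.14053958 44.53290911 44.6771632  45.13927352]
strips ang [  5.45581387   5.86392337 -60.20152936 -58.44112614] [171.78430831  67.28716659 169.3114084   68.34217999]
handle [566.26723591 131.51046645 135.23011388]
case [ 598.80065184 -207.01543737   37.98242598]
case [ 597.96832892 -327.01338415   38.02026054]
case [ 475.6485156  -342.9033747    39.02856796]
bar [[595.97140781 122.2643742 ]
 [531.0941022  137.66632607]] -13.354861144473622
blue scene (array([569.61683601, 135.35298307]), np.float64(178.72392441716121))
```

```bash
cat >> h.py <<'E'
def go(x,y,z=None,yaw=None):
    "remaining tool-axis shift and turn to a world target"
    s=env.state(); p=s["eef_pos"]; w=s["tcp_rot"][2]
    d=np.array([x-p[0],y-p[1]]); c,q=np.cos(w),np.sin(w)
    t=None
    if yaw is not None: t=-((yaw-np.degrees(w)+90)%180-90)
    print("tool dx %.1f dy %.1f"%(c*d[0]+q*d[1],q*d[0]-c*d[1]),"dz",None if z is None else round(p[2]-z,1),"turn",t,"| pos",p.round(1),"yaw",np.degrees(w).round(1),"F",s["ft_force"].round(1),"op",round(s["opening"],3),"grip",round(s["grip_force"],1),"t",round(s["t"],1),"j6",s["joints"][5].round(2))
E
python3 - <<'E'
from h import *
c=cam("scene"); print("flask",cast(c,[(397,352)],0))
go(565.7,129.1,122,-15.5)
E
```

```text
flask [[700.39187559 407.89024884]]
tool dx -517.0 dy -361.6 dz 100.5 turn 1.3626399363740802 | pos [152.7 606.  222.5] yaw 165.9 F [-0.1 -0.4  0.2] op 0.999 grip 0.0 t 0.3 j6 -0.11
```

Emit:
carry_out:
  motion:
    - [-16,-11,0,0,0]
    - [-33,-23,0,0,0]
    - [-33,-23,0,0,0]
    - [-33,-23,0,0,0]
    - [-33,-23,0,0,0]
    - [-33,-23,0,0,0]
    - [-33,-23,0,0,0]
    - [-33,-23,0,0,0]
    - [-33,-23,0,0,0]
    - [-33,-23,0,0,0]
    - [-33,-23,0,0,0]
    - [-33,-23,0,1.4,0]

```text
t: 1.55
eef_pos: [456.5, 255.1, 222.8]
tcp_rot: [3.141, 0.0, 2.87]
ft_force: [0.5, 0.1, 0.5]
opening: 0.997
grip_force: 0.0
```

```bash
python3 -c "
from h import *
go(565.7,129.1,122,-15.5)"
```

```text
tool dx -139.1 dy -92.1 dz 100.8 turn -0.0700977200674231 | pos [456.5 255.1 222.8] yaw 164.4 F [0.5 0.1 0.5] op 0.997 grip 0.0 t 1.6 j6 -0.92
```

Emit:
carry_out:
  motion:
    - [-33,-22,0,0,0]
    - [-33,-22,0,0,0]
    - [-33,-22,0,0,0]
    - [-30,-20,0,0,0]
    - [-10,-6,0,0,0]
    - [0,0,30,0,0]
    - [0,0,20,0,0]
    - [0,0,0,0,0]

```text
t: 2.35
eef_pos: [563.3, 131.2, 170.5]
tcp_rot: [-3.14, -0.004, 2.87]
ft_force: [0.5, -0.2, 0.8]
opening: 0.998
grip_force: 0.0
```

```bash
python3 -c "
from h import *
go(565.7,129.1,122,-15.5)"
```

```text
tool dx -2.8 dy -1.4 dz 48.5 turn -0.05124868269368221 | pos [563.3 131.2 170.5] yaw 164.4 F [ 0.5 -0.2  0.8] op 0.998 grip 0.0 t 2.4 j6 -1.18
```

Emit:
carry_out:
  motion:
    - [-2,-1,20,0,0]
    - [-1,-1,20,0,0]
    - [0,0,8,0,0]
    - [0,0,0,0,1]
    - [0,0,0,0,1]
    - [0,0,0,0,1]
    - [0,0,0,0,1]
    - [0,0,0,0,1]
    - [0,0,0,0,1]
    - [0,0,0,0,1]
    - [0,0,0,0,1]

```text
t: 3.45
eef_pos: [567.3, 128.9, 124.7]
tcp_rot: [3.141, 0.0, 2.87]
ft_force: [-0.5, 0.4, -0.7]
opening: 0.382
grip_force: 0.0
```

```bash
python3 -c "
from h import *
go(565.7,129.1,122,-15.5)"
```

```text
tool dx 1.6 dy -0.2 dz 2.7 turn -0.04005293539978538 | pos [567.3 128.9 124.7] yaw 164.5 F [-0.5  0.4 -0.7] op 0.382 grip 0.0 t 3.5 j6 -1.19
```

Emit:
carry_out:
  motion:
    - [0,0,0,0,1]
    - [0,0,0,0,1]
    - [0,0,0,0,1]
    - [0,0,0,0,1]
    - [0,0,0,0,1]
    - [0,0,-3,0,1]
    - [0,0,-3,0,1]
    - [0,0,0,0,1]

```text
t: 4.25
eef_pos: [567.7, 130.3, 130.5]
tcp_rot: [3.139, 0.001, 2.87]
ft_force: [4.8, 10.5, -6.2]
opening: 0.185
grip_force: 30.0
```

```bash
python3 -c "
from h import *
go(565.7,129.1,122,-15.5)"
```

```text
tool dx 1.6 dy -1.7 dz 8.5 turn -0.05154198510214769 | pos [567.7 130.3 130.5] yaw 164.4 F [ 4.8 10.5 -6.2] op 0.185 grip 30.0 t 4.2 j6 -1.19
```

Emit:
carry_out:
  motion:
    - [0,2,0,0,1]
    - [0,0,0,3,1]
    - [0,0,0,3,1]
    - [0,0,0,3,1]
    - [0,0,0,2.5,1]
    - [0,0,0,0,1]
    - [0,0,0,0,1]

```text
t: 4.95
eef_pos: [567.6, 130.1, 130.0]
tcp_rot: [-3.14, -0.001, 2.67]
ft_force: [1.1, -5.5, -6.7]
opening: 0.188
grip_force: 30.0
```

```bash
python3 -c "
from h import *
go(566,131,122,-27)
c=cam('top'); I=c['color'][:,:,::-1]; cv2.imwrite('pics/t1.png',cv2.resize(I[130:255,190:320],None,fx=5.4,fy=5.4,interpolation=2))"
```

```text
tool dx 1.8 dy 0.1 dz 8.0 turn -0.03509088453100162 | pos [567.6 130.1 130. ] yaw 153.0 F [ 1.1 -5.5 -6.7] op 0.188 grip 30.0 t 5.0 j6 -0.99
```

View pics/t1.png

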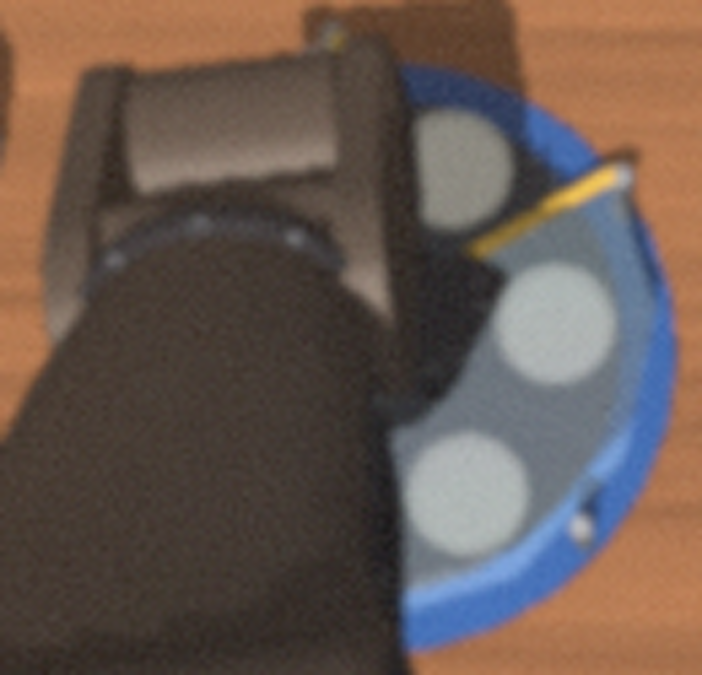

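The head turned with the handle: the window nest is now at crop (458,170), midway between the strips. Next I'll lower and release, and see whether it drops home.

Emit:
carry_out:
  motion:
    - [0,-0.7,4,0,1]
    - [0,0,3,0,1]
    - [0,0,0,0,0.5]
    - [0,0,0,0,0.5]
    - [0,0,0,0,0.3]
    - [0,0,0,0,0]
    - [0,0,0,0,0]
    - [0,0,0,0,0]
    - [0,0,-30,0,0]
    - [0,0,-40,0,0]
    - [0,0,-20,0,0]

```text
t: 6.1
eef_pos: [568.2, 130.3, 216.6]
tcp_rot: [3.14, 0.003, 2.67]
ft_force: [0.3, 0.4, 0.3]
opening: 0.89
grip_force: 0.0
```

```bash
python3 -c "
from h import *
go(598.8,-207,200,None)
c=cam('scene'); I=c['color'][:,:,::-1]; cv2.imwrite('pics/s1.png',cv2.resize(I[130:310,210:430],None,fx=3.3,fy=3.3,interpolation=2))
for q in blobs(yellow(c),40):
  if 200<q[1][0]<430 and q[1][1]>130: print(q[0],q[1],cast(c,q[1],38))"
```

```text
tool dx -180.6 dy -286.5 dz 16.6 turn None | pos [568.2 130.3 216.6] yaw 153.0 F [0.3 0.4 0.3] op 0.89 grip 0.0 t 6.1 j6 -0.99
201 [230.3 150.2] [[ 504.42221104 -461.41604736]]
74 [258.3 160.3] [[ 475.32176383 -342.81524437]]
85 [231.4 177.4] [[ 598.14292678 -326.84434124]]
96 [254.8 193.9] [[ 598.70440595 -206.7738973 ]]
288 [346.4 219.7] [[489.60027027  67.98156978]]
101 [301.3 220.8] [[582.84641804 -17.88990029]]
114 [315.  254.4] [[647.18946185 101.84108577]]
```

View pics/s1.png

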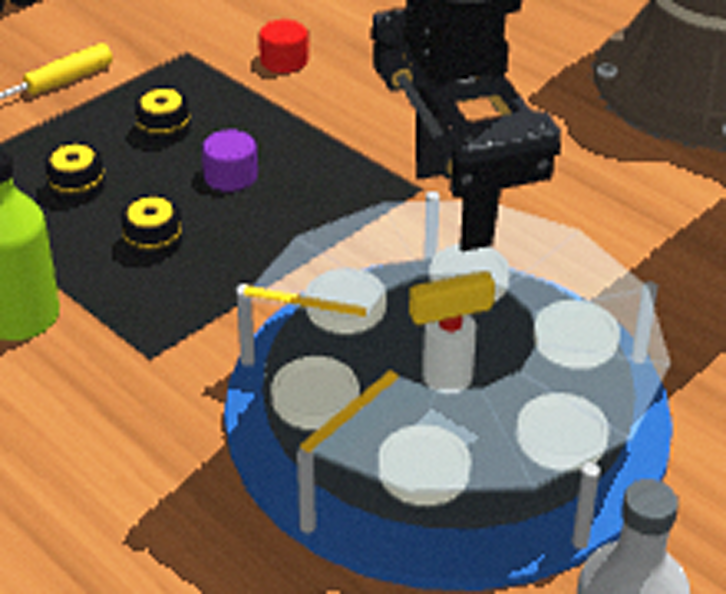

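The bar dropped about 3 px (roughly 10 mm) compared with before, so the handle looks home. The three cases haven't moved. I'm going to the case at (599,-207).

Emit:
carry_out:
  motion:
    - [-9,-14,0,0,0]
    - [-18,-28.5,0,0,0]
    - [-18,-28.5,0,0,0]
    - [-18,-28.5,0,0,0]
    - [-18,-28.5,0,0,0]
    - [-18,-28.5,0,0,0]
    - [-18,-28.5,0,0,0]
    - [-18,-28.5,0,0,0]
    - [-18,-28.5,0,0,0]
    - [-18,-28.5,0,0,0]
    - [-9,-15,30,0,0]
    - [0,0,20,0,0]

```text
t: 7.35
eef_pos: [596.9, -209.0, 160.8]
tcp_rot: [-3.141, -0.002, 2.667]
ft_force: [0.1, 0.7, -0.0]
opening: 1.005
grip_force: 0.0
```

```bash
python3 -c "
from h import *
go(598.8,-207,28)
c=cam('top')
for q in blobs(yellow(c),60):
  if 230<q[1][0]<430 and q[1][1]<250: print(q[0],q[1],cast(c,q[1],38))
c=cam('scene')
for q in blobs(yellow(c),60):
  if 220<q[1][0]<430 and q[1][1]>130: print(q[0],q[1],cast(c,q[1],38))
t=cv2.resize(cam('top')['color'][130:255,190:320,::-1],None,fx=3.5,fy=3.5,interpolation=2);s=cv2.resize(c['color'][190:290,320:380,::-1],(260,437),interpolation=2)
cv2.imwrite('pics/m2.png',np.hstack([t,s[:t.shape[0]]]))
"
```

```text
tool dx -0.8 dy 2.7 dz 132.8 turn None | pos [ 596.9 -209.   160.8] yaw 152.8 F [ 0.1  0.7 -0. ] op 1.005 grip 0.0 t 7.3 j6 -1.54
97 [253.3 152.6] [[697.28432451 146.36083424]]
94 [255.5 182.8] [[598.16678357 137.98128172]]
148 [410.  219.6] [[ 475.40542888 -345.64411145]]
172 [228.6 150.8] [[ 510.91928041 -462.4428324 ]]
84 [231.5 177.4] [[ 597.91623046 -326.61815423]]
87 [254.8 193.5] [[ 597.46709599 -208.32679607]]
297 [346.4 219.5] [[488.9686659   67.41062817]]
97 [301.4 220.8] [[582.64694502 -17.69216852]]
129 [315.2 254.1] [[646.07187568 101.44353888]]Traceback (most recent call last):
  File "<string>", line 11, in <module>
    cv2.imwrite('pics/m2.png',np.hstack([t,s[:t.shape[0]]]))
                              ~~~~~~~~~^^^^^^^^^^^^^^^^^^^^
    return _nx.concatenate(arrs, 1, dtype=dtype, casting=casting)
           ~~~~~~~~~~~~~~~^^^^^^^^^^^^^^^^^^^^^^^^^^^^^^^^^^^^^^^
ValueError: all the input array dimensions except for the concatenation axis must match exactly, but along dimension 0, the array at index 0 has size 438 and the array at index 1 has size 437
```

Emit:
carry_out:
  motion:
    - [-0.8,2.5,40,0,0]
    - [0,0,40,0,0]
    - [0,0,32,0,0]
    - [0,0,20,0,0]
    - [0,0,0,0,0]
    - [0,0,0,0,1]
    - [0,0,0,0,1]
    - [0,0,0,0,1]
    - [0,0,0,0,1]
    - [0,0,0,0,1]
    - [0,0,0,0,1]
    - [0,0,0,0,1]

```text
t: 8.7
eef_pos: [600.0, -204.2, 32.0]
tcp_rot: [-3.142, 0.0, 2.67]
ft_force: [-1.4, -0.8, 3.7]
opening: 0.56
grip_force: 30.0
```

```bash
python3 -c "
from h import *
go(598.8,-207,28)"
```

```text
tool dx -0.2 dy -3.1 dz 4.0 turn None | pos [ 600.  -204.2   32. ] yaw 153.0 F [-1.4 -0.8  3.7] op 0.56 grip 30.0 t 8.7 j6 -1.53
```

Emit:
carry_out:
  motion:
    - [0,0,-20,0,1]
    - [0,0,-45,0,1]
    - [0,0,-45,0,1]
    - [0,0,-10,0,1]
    - [0,0,0,0,1]
    - [0,0,0,0,1]

```text
t: 9.3
eef_pos: [599.3, -203.8, 150.2]
tcp_rot: [3.142, -0.002, 2.67]
ft_force: [0.2, -1.0, -1.9]
opening: 0.562
grip_force: 30.0
```

Run:
```python
from h import *
cat=open('h.py').read()
if 'def tri' not in cat: open('h.py','a').write('''
def tri(c1,p1,c2,p2):
    A=np.zeros((3,3));b=np.zeros(3)
    for c,p in((c1,p1),(c2,p2)):
        d=c["R"].T@np.linalg.inv(c["K"])@np.r_[p,1]; o=-c["R"].T@c["t"]; d/=np.linalg.norm(d); M=np.eye(3)-np.outer(d,d); A+=M;b+=M@o
    return np.linalg.solve(A,b)
''')
go(666,80,160,63); 
for _ in range(3):
    c1,c2=cam("top"),cam("scene"); print(env.state()["eef_pos"].round(1))
for n,c in(("t",c1),("s",c2)):
    for q in blobs(yellow(c),15):
        if (n=="t" and 240<q[1][0]<430 and q[1][1]<250) or (n=="s" and 210<q[1][0]<430 and q[1][1]>130): print(n,q[0],q[1],cast(c,q[1],38))
t=cv2.resize(c1["color"][130:255,190:320,::-1],(416,400),interpolation=2);s=cv2.resize(c2['color'][180:280,310:380,::-1],(280,400),interpolation=2)
cv2.imwrite('pics/m2.png',np.hstack([t,s]))
```

```text
tool dx 69.6 dy 283.1 dz -9.8 turn 89.95738236238924 | pos [ 599.3 -203.8  150.2] yaw 153.0 F [ 0.2 -1.  -1.9] op 0.562 grip 30.0 t 9.3 j6 -1.53
[ 599.2 -203.7  149.6]
[ 599.5 -203.9  149.9]
[ 599.7 -204.   150.5]
t 95 [253.3 152.4] [[697.94945892 146.37059535]]
t 43 [286.6 170.8] [[636.27896554  39.91184301]]
t 75 [256.2 181.6] [[602.02919624 135.82927765]]
t 19 [407.2 184. ] [[ 589.47318772 -342.98629185]]
t 167 [409.3 219.4] [[ 476.06140201 -343.47856588]]
s 165 [228.1 151. ] [[ 512.91536656 -462.61968181]]
s 30 [261.2 159.5] [[ 465.33317274 -339.68147538]]
s 19 [246.9 162.2] [[ 509.54754755 -360.89809076]]
s 84 [231.5 177.4] [[ 597.91623046 -326.61815423]]
s 298 [346.4 219.5] [[488.9686659   67.41062817]]
s 98 [301.6 220.8] [[582.24800424 -17.29671019]]
s 130 [315.3 254.1] [[645.88864495 101.62443506]]
```

View pics/m2.png

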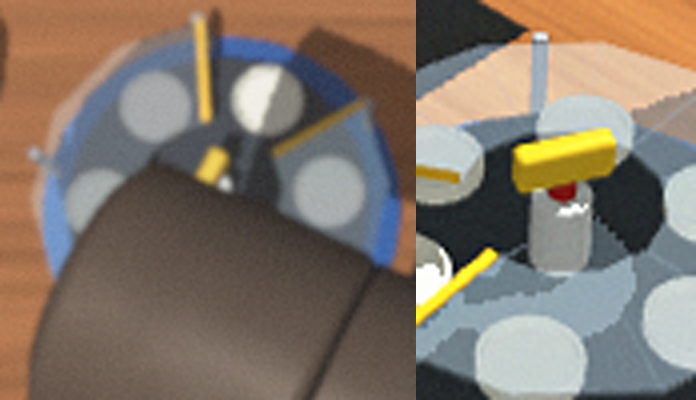

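Run:
```python
from h import *
c=cam("scene"); t=cam("top")
for z in(123,128,133): print(z,proj(c,(566,130,z)))
p=cast(t,[((265-0)/3.2+190,(100)/3.2+130)],62); print("window nest",p)
```

```text
123 [345.73914804 220.02134196]
128 [345.82116894 218.52417809]
133 [345.90365216 217.01857517]
window nest [[661.1610987   81.46280523]]
```

Emit:
carry_out:
  motion:
    - [4,17,-10,0,1]
    - [8.7,35.4,0,0,1]
    - [8.7,35.4,0,0,1]
    - [8.7,35.4,0,0,1]
    - [8.7,35.4,0,0,1]
    - [8.7,35.4,0,0,1]
    - [8.7,35.4,0,0,1]
    - [8.7,35.4,0,0,1]
    - [4.7,18.3,0,0,1]
    - [0,0,0,8,1]
    - [0,0,0,8,1]
    - [0,0,0,8,1]

```text
t: 10.9
eef_pos: [666.5, 80.3, 162.0]
tcp_rot: [3.141, 0.0, 2.245]
ft_force: [0.1, -0.3, -1.2]
opening: 0.566
grip_force: 3.0
```

Emit:
carry_out:
  motion:
    - [0,0,0,8,1]
    - [0,0,0,8,1]
    - [0,0,0,8,1]
    - [0,0,0,8,1]
    - [0,0,0,8,1]
    - [0,0,0,8,1]
    - [0,0,0,8,1]
    - [0,0,0,8,1]
    - [0,0,0,2,1]
    - [0,0,0,0,1]

```text
t: 11.9
eef_pos: [666.6, 79.9, 162.0]
tcp_rot: [3.141, -0.0, 1.098]
ft_force: [0.1, -0.2, -0.8]
opening: 0.563
grip_force: 30.0
```

Run:
```python
from h import *
go(666,80.3,110,63)
c1,c2=cam("top"),cam("scene")
for n,c in(("t",c1),("s",c2)):
    for q in blobs(yellow(c),10):
        if (n=="t" and 240<q[1][0]<330 and q[1][1]<250) or (n=="s" and 260<q[1][0]<430 and q[1][1]>150): print(n,q[0],q[1],q[2])
t=cv2.resize(c1["color"][100:220,220:340,::-1],(360,360),interpolation=2);s=cv2.resize(c2['color'][160:310,260:410,::-1],(400,400),interpolation=2)[:360]
cv2.imwrite('pics/m3.png',np.hstack([t,s]))
```

```text
tool dx 0.1 dy -0.7 dz 52.0 turn -0.06276358528872095 | pos [666.6  79.9 162. ] yaw 62.9 F [ 0.1 -0.2 -0.8] op 0.563 grip 30.0 t 11.9 j6 0.49
t 31 [290.7 168.4] [284 164  16  10]
s 121 [302.8 215.4] [295 210  17  11]
s 288 [346.4 219.7] [334 213  26  15]
s 15 [286.3 218. ] [284 217   6   3]
s 16 [317.2 223.7] [314 222   7   4]
s 131 [314.6 254.7] [301 242  29  25]
```

View pics/m3.png

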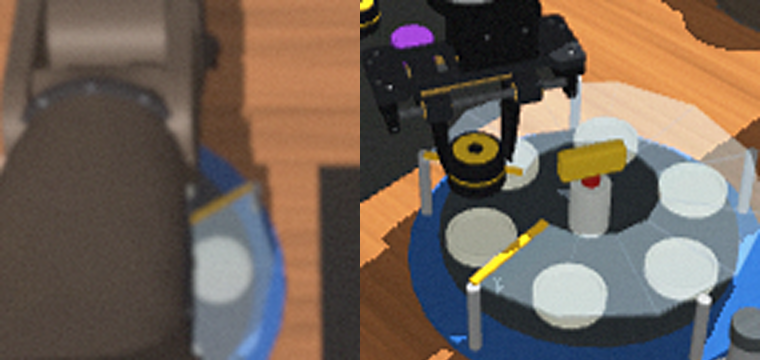

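Run:
```python
from h import *
c=cam("scene")
for z in(166,170,174): print(z,cast(c,[(303,215.3)],z))
for X in ((664,80,54),(664,80,62),(666,80.3,62)): print(X,proj(c,X))
h=hsv(c)
m=((h[:,:,1]<60)&(h[:,:,2]>100)).astype(np.uint8); m[:, :292]=0
for q in blobs(m[230:285,285:335],60): print(q[0],q[1]+[285,230],q[2])
print(c['color'][255:265:3,296:326:3].tolist())
```

```text
166 [[663.60146743  77.81861619]]
170 [[666.73893262  81.24040572]]
174 [[669.87639781  84.66219525]]
(664, 80, 54) [304.31023042 248.94928841]
(664, 80, 62) [304.25599241 246.71770261]
(666, 80.3, 62) [303.76803042 247.16927278]
437 [304.3 247.9] [ 7  8 27 22]
673 [321.9 264.7] [15 15 35 40]
[[[160, 160, 146], [170, 168, 154], [159, 162, 144], [154, 157, 142], [162, 165, 151], [170, 156, 125], [255, 249, 46], [165, 139, 73], [115, 135, 146], [116, 137, 146]], [[47, 51, 53], [173, 176, 160], [171, 172, 154], [166, 168, 154], [240, 216, 111], [255, 248, 43], [118, 127, 139], [113, 134, 144], [114, 134, 144], [116, 135, 143]], [[39, 45, 47], [33, 39, 41], [24, 31, 39], [255, 247, 47], [255, 250, 42], [113, 131, 141], [120, 141, 150], [117, 136, 145], [117, 139, 146], [121, 136, 144]], [[39, 43, 47], [31, 39, 43], [255, 255, 48], [253, 214, 33], [106, 130, 148], [113, 134, 143], [116, 134, 145], [119, 133, 144], [121, 136, 145], [119, 134, 144]]]
```

The held case is over the window nest: disc at (303,215), nest at (304.5,248). The grip slackened once in transit (it read 3 N) but held. I'm correcting by 1.5 mm and lowering.

Emit:
carry_out:
  motion:
    - [0.5,-1.5,20,0,1]
    - [0,0,30,0,1]
    - [0,0,12,0,1]
    - [0,0,4,0,1]
    - [0,0,4,0,1]
    - [0,0,3,0,1]
    - [0,0,0,0,1]

```text
t: 12.75
eef_pos: [665.5, 81.0, 89.0]
tcp_rot: [3.141, -0.0, 1.099]
ft_force: [-1.0, 0.5, -2.4]
opening: 0.559
grip_force: 30.0
```

Run:
```python
from h import *
go(665.5,80.9,75,63)
c=cam("scene")
for q in blobs(yellow(c),10):
    if 260<q[1][0]<330 and q[1][1]>180: print(q[0],q[1],q[2],cast(c,q[1],92))
cv2.imwrite('pics/m4.png',cv2.resize(c['color'][190:290,250:380,::-1],(780,600),interpolation=2))
```

```text
tool dx -0.1 dy -0.0 dz 14.0 turn -0.03387855557343755 | pos [665.5  81.   89. ] yaw 63.0 F [-1.   0.5 -2.4] op 0.559 grip 30.0 t 12.8 j6 0.49
24 [294.2 219. ] [286 217  15   5] [[632.29846956   9.00641597]]
10 [310.2 222.8] [307 222   6   3] [[612.81046277  49.46118556]]
123 [304.1 237.3] [296 232  17  11] [[661.73875427  77.81141844]]
127 [314.4 254.9] [301 242  29  25] [[686.19779431 139.3968797 ]]
```

View pics/m4.png

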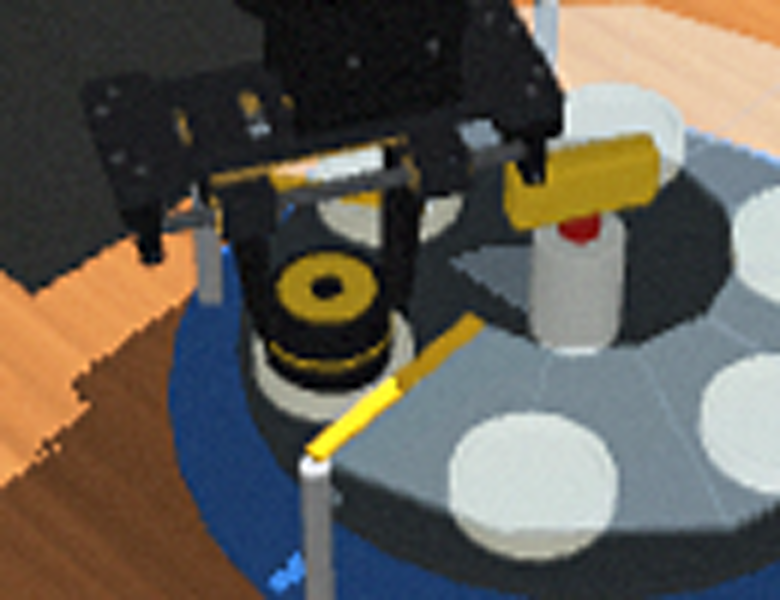

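The case sits centred in the cup mouth. I'm pressing it in slowly.

Emit:
carry_out:
  motion:
    - [0,0,2,0,1]
    - [0,0,2,0,1]
    - [0,0,2,0,1]
    - [0,0,2,0,1]
    - [0,0,2,0,1]
    - [0,0,1,0,1]
    - [0,0,0,0,1]

```text
t: 13.5
eef_pos: [665.6, 81.0, 78.2]
tcp_rot: [3.141, -0.0, 1.099]
ft_force: [-3.0, 1.3, 4.4]
opening: 0.562
grip_force: 30.0
```

Emit:
carry_out:
  motion:
    - [0,0,1,0,1]
    - [0,0,0.5,0,1]
    - [0,0,0,0,1]

```text
t: 13.8
eef_pos: [665.7, 81.0, 77.1]
tcp_rot: [3.141, -0.001, 1.099]
ft_force: [-4.2, 2.5, 8.8]
opening: 0.561
grip_force: 30.0
```

Run:
```python
from h import *
go(665.5,80.9,75,63)
c=cam("scene")
for q in blobs(yellow(c),10):
    if 260<q[1][0]<330 and q[1][1]>180: print(q[0],q[1],q[2],cast(c,q[1],83))
for z in(83,92): print(proj(c,(664,80,z)))
```

```text
tool dx -0.2 dy -0.1 dz 2.1 turn -0.03655873630910378 | pos [665.7  81.   77.1] yaw 63.0 F [-4.2  2.5  8.8] op 0.561 grip 30.0 t 13.8 j6 0.49
29 [304.1 221.1] [298 219  14   4] [[612.61196228  25.94749176]]
121 [304.2 241. ] [297 236  16  11] [[664.42538006  80.7708713 ]]
121 [314.3 254.8] [301 242  29  25] [[680.02474188 132.75813549]]
[304.11130461 240.76462096]
[304.04824811 238.17020438]
```

Emit:
carry_out:
  motion:
    - [0,0,1,0,1]
    - [0,0,1,0,1]
    - [0,0,0,0,1]

```text
t: 14.15
eef_pos: [665.9, 81.4, 76.9]
tcp_rot: [3.14, -0.002, 1.099]
ft_force: [-9.6, 2.9, 23.0]
opening: 0.564
grip_force: 30.0
```

Emit:
carry_out:
  motion:
    - [0,0,-1.5,0,1]
    - [0,0,0,0,0.25]
    - [0,0,0,0,0.25]
    - [0,0,0,0,0.25]
    - [0,0,0,0,0.2]
    - [0,0,-15,0,0.2]
    - [0,0,-40,0,0.2]
    - [0,0,-40,0,0]
    - [0,0,-10,0,0]
    - [0,0,0,0,0]

```text
t: 15.15
eef_pos: [666.2, 80.9, 183.3]
tcp_rot: [3.138, -0.002, 1.099]
ft_force: [0.2, 0.5, -0.1]
opening: 0.981
grip_force: 0.0
```

Run:
```python
from h import *
go(567.5,130,114,153)
c=cam("scene")
for q in blobs(yellow(c),10):
    if 210<q[1][0]<370 and q[1][1]>150: print(q[0],q[1],q[2],cast(c,q[1],83),cast(c,q[1],38))
```

```text
tool dx -1.1 dy -110.2 dz 69.3 turn 89.96158310274154 | pos [666.2  80.9 183.3] yaw 63.0 F [ 0.2  0.5 -0.1] op 0.981 grip 0.0 t 15.2 j6 0.49
200 [230.2 150.2] [217 143  27  16] [[ 543.18261593 -399.53517635]] [[ 504.66895983 -461.66348618]]
74 [258.3 160.3] [252 157  13   8] [[ 515.44842447 -287.21916862]] [[ 475.32176383 -342.81524437]]
85 [231.4 177.4] [225 174  14   8] [[ 631.51899041 -272.1260713 ]] [[ 598.14292678 -326.84434124]]
290 [346.3 219.7] [334 213  26  15] [[529.1304502  100.81240594]] [[489.79952826  67.78402224]]
91 [302.4 221. ] [286 217  35   9] [[615.53909407  22.48372293]] [[581.23364891 -15.10021169]]
123 [304.3 241. ] [297 236  16  11] [[664.24640718  80.94783146]] [[632.77375119  46.7641356 ]]
130 [315.  254.3] [301 242  29  25] [[677.63329427 132.75851264]] [[646.9392119  101.58809604]]
```

Case 1 is home: force rose to 23 N at the hard stop, and its disc at (304,241) matches a top at z 83. Now the handle: regrip and index 60° clockwise.

Emit:
carry_out:
  motion:
    - [0,-20,0,8,0]
    - [4,-30,0,8,0]
    - [8,-30,0,8,0]
    - [10,-22,0,8,0]
    - [0,0,0,8,0]
    - [0,0,0,8,0]
    - [0,0,0,8,0]
    - [0,0,0,8,0]
    - [0,0,0,8,0]
    - [0,0,0,8,0]
    - [0,0,0,8,0]
    - [0,0,0,2,0]

```text
t: 16.4
eef_pos: [602.2, 160.0, 178.8]
tcp_rot: [3.14, 0.003, -0.477]
ft_force: [-0.1, -0.4, 0.1]
opening: 1.0
grip_force: 0.0
```

```bash
python3 -c "
from h import *
go(567.4,130.1,114,153)"
```

```text
tool dx -17.2 dy 42.5 dz 64.8 turn -0.3360982820652225 | pos [602.2 160.  178.8] yaw -27.3 F [-0.1 -0.4  0.1] op 1.0 grip 0.0 t 16.4 j6 2.2
```

Emit:
carry_out:
  motion:
    - [-8,20,0,-0.3,0]
    - [-9,22,0,0,0]
    - [0,0,20,0,0]
    - [0,0,0,0,0]

```text
t: 16.8
eef_pos: [567.1, 129.9, 157.7]
tcp_rot: [3.139, 0.005, -0.467]
ft_force: [-0.0, -0.1, -0.1]
opening: 0.999
grip_force: 0.0
```

```bash
python3 -c "
from h import *
go(567.4,130.1,114,153)"
```

```text
tool dx 0.2 dy -0.4 dz 43.7 turn 0.22494251650334718 | pos [567.1 129.9 157.7] yaw -26.8 F [-0.  -0.1 -0.1] op 0.999 grip 0.0 t 16.8 j6 2.15
```

Emit:
carry_out:
  motion:
    - [0,0,20,0,0.5]
    - [0,0,16,0,0.5]
    - [0,0,8,0,0.6]
    - [0,0,0,0,1]
    - [0,0,0,0,1]
    - [0,0,0,0,1]
    - [0,0,0,0,1]
    - [0,0,0,0,1]
    - [0,0,0,0,1]
    - [0,0,0,0,1]

```text
t: 17.8
eef_pos: [568.8, 130.4, 116.8]
tcp_rot: [-3.141, -0.0, -0.467]
ft_force: [0.5, 0.0, -0.7]
opening: 0.216
grip_force: 0.0
```

Emit:
carry_out:
  motion:
    - [0,0,0,0,1]
    - [0,0,-4,0,1]
    - [0,0,-4,0,1]
    - [0,0,-4,0,1]
    - [0,0,-3,0,1]
    - [0,0,0,0,1]

```text
t: 18.4
eef_pos: [568.4, 129.7, 131.2]
tcp_rot: [3.14, 0.001, -0.467]
ft_force: [-0.5, -5.5, -6.9]
opening: 0.184
grip_force: 30.0
```

Emit:
carry_out:
  motion:
    - [0,0.7,0,0,1]
    - [0,0,0,-3,1]
    - [0,0,0,-6,1]
    - [0,0,0,-6,1]
    - [0,0,0,-6,1]
    - [0,0,0,-6,1]
    - [0,0,0,-6,1]
    - [0,0,0,-6,1]
    - [0,0,0,-6,1]
    - [0,0,0,-6,1]
    - [0,0,0,-6,1]
    - [0,0,0,-3,1]

```text
t: 19.6
eef_pos: [568.2, 132.7, 131.2]
tcp_rot: [-3.138, -0.002, 0.584]
ft_force: [-0.4, 21.4, -6.6]
opening: 0.182
grip_force: 30.1
```

```bash
python3 -c "
from h import *
go(567.4,130.1,114,33)"
```

```text
tool dx -2.1 dy 1.7 dz 17.2 turn 0.4590832205787194 | pos [568.2 132.7 131.2] yaw 33.5 F [-0.4 21.4 -6.6] op 0.182 grip 30.1 t 19.6 j6 1.1
```

Emit:
carry_out:
  motion:
    - [0.5,-1,0,0.4,1]
    - [0.5,-0.7,0,0,1]
    - [0,0,0,0,1]

```text
t: 19.9
eef_pos: [568.2, 132.9, 131.2]
tcp_rot: [-3.14, -0.0, 0.574]
ft_force: [0.8, 7.5, -6.9]
opening: 0.189
grip_force: 30.0
```

```bash
python3 -c "
from h import *
go(567.4,130.1,114,33)"
```

```text
tool dx -2.2 dy 2.0 dz 17.2 turn -0.13699178052260663 | pos [568.2 132.9 131.2] yaw 32.9 F [ 0.8  7.5 -6.9] op 0.189 grip 30.0 t 19.9 j6 1.11
```

Emit:
carry_out:
  motion:
    - [0.3,-0.6,4,0,1]
    - [0,0,4,0,1]
    - [0,0,3,0,1]
    - [0,0,0,0,0.4]
    - [0,0,0,0,0.4]
    - [0,0,0,0,0.3]
    - [0,0,0,0,0.3]
    - [0,0,0,0,0.2]
    - [0,0,-20,0,0.2]
    - [0,0,-40,0,0]
    - [0,0,-20,0,0]
    - [0,0,0,0,0]

```text
t: 21.1
eef_pos: [569.4, 132.5, 203.6]
tcp_rot: [3.139, -0.005, 0.574]
ft_force: [0.4, 0.3, 0.3]
opening: 0.889
grip_force: 0.0
```

Run:
```python
from h import *
c=cam("scene")
for q in blobs(yellow(c),10):
    if 210<q[1][0]<370 and q[1][1]>150: print(q[0],q[1],q[2],cast(c,q[1],123),cast(c,q[1],38))
for z in(123,133): print(z,proj(c,(566,130,z)))
go(598,-327,190,33)
cv2.imwrite('pics/m5.png',cv2.resize(c['color'][140:310,220:420,::-1],(700,595),interpolation=2))
```

```text
201 [230.3 150.3] [217 143  27  16] [[ 577.54146941 -343.61378842]] [[ 504.80787424 -460.88660811]]
74 [258.3 160.3] [252 157  13   8] [[ 551.11656726 -237.80043462]] [[ 475.32176383 -342.81524437]]
85 [231.4 177.4] [225 174  14   8] [[ 661.18660252 -223.48760913]] [[ 598.14292678 -326.84434124]]
176 [346.5 220.2] [342 209  10  24] [[565.14677976 131.80156186]] [[490.97731452  69.60351184]]
100 [301.1 220.7] [284 217  37   9] [[647.57559749  52.76087151]] [[582.95514691 -18.59369357]]
114 [315.1 254.3] [301 242  29  25] [[704.75279159 160.62758624]] [[646.75606654 101.7689039 ]]
123 [345.73914804 220.02134196]
133 [345.90365216 217.01857517]
tool dx -224.6 dy 401.9 dz 11.7 turn -0.1415989734234131 | pos [568.6 132.4 201.7] yaw 32.9 F [-0.5 -0.1 -1. ] op 0.93 grip 0.0 t 21.1 j6 1.11
```

View pics/m5.png

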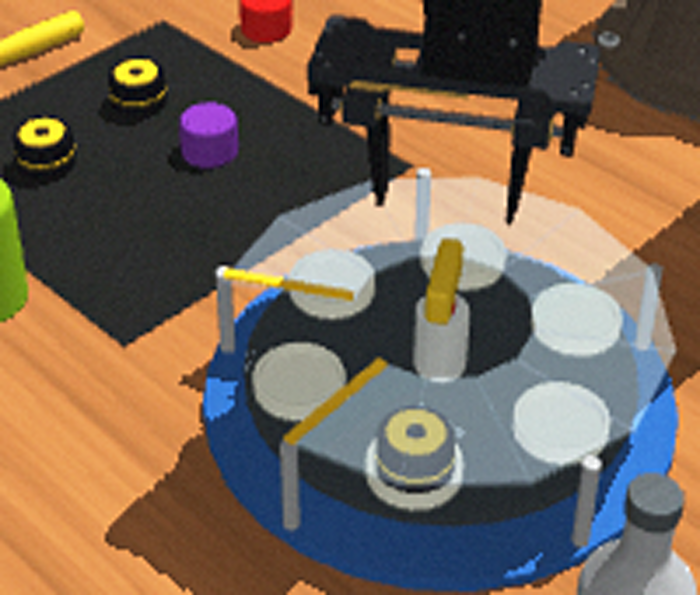

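Case 1 is now under the hood at crop (415,440), the handle is home, and an empty raised nest is in the window. Going for the second case at (598,-327).

Emit:
carry_out:
  motion:
    - [-11,20,0,0,0]
    - [-22.4,40,0,0,0]
    - [-22.4,40,0,0,0]
    - [-22.4,40,0,0,0]
    - [-22.4,40,0,0,0]
    - [-22.4,40,0,0,0]
    - [-22.4,40,0,0,0]
    - [-22.4,40,0,0,0]
    - [-22.4,40,0,0,0]
    - [-22.4,40,0,0,0]
    - [-11,20,0,-8,0]
    - [0,0,20,-8,0]

```text
t: 22.35
eef_pos: [597.5, -328.7, 180.3]
tcp_rot: [3.139, 0.0, 0.855]
ft_force: [-0.3, 0.1, -1.4]
opening: 1.001
grip_force: 0.0
```

Emit:
carry_out:
  motion:
    - [0,0,20,-8,0]
    - [0,0,0,-6,0]
    - [0,0,0,0,0]

```text
t: 22.65
eef_pos: [596.8, -324.7, 158.4]
tcp_rot: [-3.138, -0.0, 1.098]
ft_force: [0.5, -0.2, -0.5]
opening: 0.999
grip_force: 0.0
```

Run:
```python
from h import *
c=cam("scene")
for q in blobs(yellow(c),10):
    if 210<q[1][0]<370 and q[1][1]>150: print(q[0],q[1],q[2],cast(c,q[1],38))
go(598.7,-325.8,28,63)
```

```text
194 [230.3 150.2] [217 143  27  16] [[ 504.42221104 -461.41604736]]
71 [258.3 160.1] [252 157  13   7] [[ 474.55717768 -343.7627274 ]]
73 [231.7 177. ] [225 174  14   7] [[ 596.16013447 -327.94494425]]
183 [346.5 219.7] [342 208  10  25] [[489.40101403  68.17911557]]
108 [302.3 220.9] [284 217  37   9] [[581.1424614  -15.60515634]]
129 [315.3 254.1] [301 242  30  25] [[645.88864495 101.62443506]]
tool dx -0.2 dy 1.9 dz 131.2 turn -0.28004251099747535 | pos [ 597.1 -324.8  159.2] yaw 62.7 F [-0.7  0.1 -0.9] op 1.0 grip 0.0 t 22.7 j6 -0.12
```

Emit:
carry_out:
  motion:
    - [0,1,40,0,0]
    - [0,0.5,40,0,0]
    - [0,0,30,0,0]
    - [0,0,20,0,0]
    - [0,0,0,0,0.2]
    - [0,0,0,0,1]
    - [0,0,0,0,1]
    - [0,0,0,0,1]
    - [0,0,0,0,1]
    - [0,0,0,0,1]
    - [0,0,0,0,1]
    - [0,0,0,0,1]

```text
t: 23.9
eef_pos: [599.0, -325.8, 31.3]
tcp_rot: [3.141, 0.0, 1.097]
ft_force: [-0.5, -0.4, 5.4]
opening: 0.563
grip_force: 30.0
```

Emit:
carry_out:
  motion:
    - [0,0,0,0,1]
    - [0,0,-20,0,1]
    - [0,0,-40,0,1]
    - [0,0,-45,0,1]
    - [0,0,-27,0,1]
    - [0,0,0,0,1]

```text
t: 24.5
eef_pos: [600.0, -326.3, 166.6]
tcp_rot: [3.135, 0.001, 1.097]
ft_force: [0.3, 1.1, -1.4]
opening: 0.563
grip_force: 30.0
```

```bash
python3 -c "
from h import *
go(664.9,81.6,160,63)"
```

```text
tool dx 392.6 dy -128.3 dz 6.6 turn -0.13929266574280064 | pos [ 600.  -326.3  166.6] yaw 62.9 F [ 0.3  1.1 -1.4] op 0.563 grip 30.0 t 24.5 j6 -0.12
```

Emit:
carry_out:
  motion:
    - [20,-6.5,0,0,1]
    - [39,-12.8,0,0,1]
    - [39,-12.8,0,0,1]
    - [39,-12.8,0,0,1]
    - [39,-12.8,0,0,1]
    - [39,-12.8,0,0,1]
    - [39,-12.8,0,0,1]
    - [39,-12.8,0,0,1]
    - [39,-12.8,0,0,1]
    - [39,-12.8,0,0,1]
    - [22,-6.5,0,0,1]
    - [0,0,0,0,1]

```text
t: 25.7
eef_pos: [662.9, 86.5, 160.2]
tcp_rot: [-3.138, 0.001, 1.101]
ft_force: [-0.7, 0.1, -2.0]
opening: 0.562
grip_force: 30.0
```

Run:
```python
from h import *
go(665.3,81.3,94,63)
c=cam("scene")
for q in blobs(yellow(c),10):
    if 210<q[1][0]<370 and q[1][1]>150: print(q[0],q[1],q[2])
z=env.state()["eef_pos"][2]-31.3+38
print(cast(c,[(q[1]) for q in blobs(yellow(c),90) if 295<q[1][0]<310 and q[1][1]>190],z), proj(c,(664.2,80.8,z)))
```

```text
tool dx -3.6 dy 4.5 dz 66.2 turn 0.07082539898618734 | pos [662.9  86.5 160.2] yaw 63.1 F [-0.7  0.1 -2. ] op 0.562 grip 30.0 t 25.7 j6 0.5
202 [230.2 150.3] [217 143  27  16]
74 [258.3 160.3] [252 157  13   8]
175 [346.5 220.1] [342 209  10  24]
126 [305.8 216. ] [298 211  17  11]
22 [287.7 218.3] [284 217   9   4]
10 [318.5 224. ] [317 223   4   3]
13 [304.  228.7] [298 227  13   3]
125 [314.5 254.8] [301 242  29  25]
[[661.50077887  85.38408868]] [303.66493573 215.630268  ]
```

Emit:
carry_out:
  motion:
    - [-3.2,4.5,10,0,1]
    - [0,0,30,0,1]
    - [0,0,18,0,1]
    - [0,0,6,0,1]
    - [0,0,3,0,1]
    - [0,0,2,0,1]
    - [0,0,0,0,1]

```text
t: 26.45
eef_pos: [666.8, 77.4, 94.2]
tcp_rot: [3.141, -0.001, 1.097]
ft_force: [-0.1, -0.5, -1.4]
opening: 0.565
grip_force: 30.0
```

Run:
```python
from h import *
go(665.3,81.3,77,63)
c=cam("scene")
z=env.state()["eef_pos"][2]-31.3+38
print(z,cast(c,[(q[1]) for q in blobs(yellow(c),90) if 295<q[1][0]<310 and q[1][1]>200],z), proj(c,(664.2,80.8,z)))
```

```text
tool dx 2.8 dy -3.2 dz 17.2 turn -0.16198934290869715 | pos [666.8  77.4  94.2] yaw 62.8 F [-0.1 -0.5 -1.4] op 0.565 grip 30.0 t 26.4 j6 0.49
101.02796216169298 [[665.35612664  76.41297953]] [304.14747913 235.73758756]
```

Emit:
carry_out:
  motion:
    - [3.1,-3,-2,0,1]
    - [0,0,0,0,1]
    - [0,0,0,0,1]

```text
t: 26.8
eef_pos: [665.4, 82.1, 96.1]
tcp_rot: [3.141, -0.0, 1.098]
ft_force: [0.3, -0.6, -2.7]
opening: 0.565
grip_force: 30.0
```

Run:
```python
from h import *
go(665.3,81.3,77,63)
c=cam("scene")
z=env.state()["eef_pos"][2]-31.3+38
print(z,cast(c,[(q[1]) for q in blobs(yellow(c),90) if 295<q[1][0]<310 and q[1][1]>200],z), proj(c,(664.2,80.8,z)))
```

```text
tool dx -0.8 dy 0.3 dz 19.1 turn -0.11607607246777718 | pos [665.4  82.1  96.1] yaw 62.9 F [ 0.3 -0.6 -2.7] op 0.565 grip 30.0 t 26.8 j6 0.5
102.63235373653676 [[663.49283727  80.64851939]] [304.13619768 235.26749585]
```

Aligned within 1 mm. Pressing.

Emit:
carry_out:
  motion:
    - [-0.4,0,4,0,1]
    - [0,0,3,0,1]
    - [0,0,2,0,1]
    - [0,0,2,0,1]
    - [0,0,2,0,1]
    - [0,0,2,0,1]
    - [0,0,2,0,1]
    - [0,0,1,0,1]
    - [0,0,1,0,1]
    - [0,0,0,0,1]

```text
t: 27.85
eef_pos: [665.1, 81.6, 77.1]
tcp_rot: [3.141, -0.0, 1.097]
ft_force: [-1.7, 1.4, 5.0]
opening: 0.561
grip_force: 30.0
```

Emit:
carry_out:
  motion:
    - [0,0,1,0,1]
    - [0,0,1,0,1]
    - [0,0,0,0,1]

```text
t: 28.15
eef_pos: [665.3, 81.8, 76.2]
tcp_rot: [3.141, -0.001, 1.097]
ft_force: [-6.3, 2.2, 13.3]
opening: 0.564
grip_force: 30.0
```

Emit:
carry_out:
  motion:
    - [0,0,1,0,1]
    - [0,0,1,0,1]
    - [0,0,0,0,1]

```text
t: 28.45
eef_pos: [665.4, 82.1, 76.0]
tcp_rot: [3.14, -0.002, 1.098]
ft_force: [-10.2, 2.9, 29.3]
opening: 0.563
grip_force: 30.0
```

Run:
```python
from h import *
go(565.8,131.3,114,33)
c=cam("scene")
print([(q[0],q[1]) for q in blobs(yellow(c),90) if 295<q[1][0]<310 and q[1][1]>200])
```

```text
tool dx -1.6 dy -111.1 dz -38.0 turn 29.887014870689633 | pos [665.4  82.1  76. ] yaw 62.9 F [-10.2   2.9  29.3] op 0.563 grip 30.0 t 28.4 j6 0.5
[(119, array([304.2, 241. ]))]
```

Emit:
carry_out:
  motion:
    - [0,0,-2,0,1]
    - [0,0,0,0,0.25]
    - [0,0,0,0,0.25]
    - [0,0,0,0,0.25]
    - [0,0,0,0,0.2]
    - [0,0,-15,0,0.2]
    - [0,0,-40,0,0.2]
    - [0,0,-40,0,0]
    - [0,-20,0,0,0]
    - [0,-36,0,0,0]
    - [-1,-36,0,0,0]
    - [0,-19,0,8,0]

```text
t: 29.7
eef_pos: [563.8, 132.1, 170.8]
tcp_rot: [-3.142, -0.0, 0.957]
ft_force: [0.6, 0.6, -0.6]
opening: 1.003
grip_force: 0.0
```

Emit:
carry_out:
  motion:
    - [0,0,0,8,0]
    - [0,0,0,8,0]
    - [0,0,0,6,0]
    - [0,0,15,0,0.2]
    - [0,0,0,0,0.3]
    - [0,0,0,0,0.3]

```text
t: 30.3
eef_pos: [566.0, 131.2, 155.3]
tcp_rot: [-3.142, -0.0, 0.574]
ft_force: [0.0, 0.2, 0.5]
opening: 0.804
grip_force: 0.0
```

Run:
```python
from h import *
go(566.2,131.2,114,33)
c=cam("scene")
print([(q[0],q[1]) for q in blobs(yellow(c),60) if 210<q[1][0]<370 and q[1][1]>150])
```

```text
tool dx 0.2 dy 0.1 dz 41.3 turn -0.11681220855575702 | pos [566.  131.2 155.3] yaw 32.9 F [0.  0.2 0.5] op 0.804 grip 0.0 t 30.3 j6 1.11
[(202, array([230.2, 150.3])), (74, array([258.3, 160.3])), (177, array([346.5, 220.2])), (101, array([301.3, 220.8])), (120, array([304.3, 241. ])), (114, array([315.1, 254.3]))]
```

Case 2 is home (same pixel, (304,241)). Gripping the handle and lifting.

Emit:
carry_out:
  motion:
    - [0,0,20,0,0.4]
    - [0,0,14,0,0.5]
    - [0,0,7,0,0.6]
    - [0,0,0,0,0.6]
    - [0,0,0,0,1]
    - [0,0,0,0,1]
    - [0,0,0,0,1]
    - [0,0,0,0,1]
    - [0,0,0,0,1]
    - [0,0,0,0,1]
    - [0,0,0,0,1]

```text
t: 31.45
eef_pos: [565.9, 131.6, 114.2]
tcp_rot: [-3.141, -0.001, 0.573]
ft_force: [-2.9, 3.4, 6.6]
opening: 0.189
grip_force: 30.0
```

Emit:
carry_out:
  motion:
    - [0,0,0,0,1]
    - [0,0,-4,0,1]
    - [0,0,-4,0,1]
    - [0,0,-4,0,1]
    - [0,0,-4,0,1]
    - [0,0,0,0,1]

```text
t: 32.05
eef_pos: [565.9, 131.5, 129.7]
tcp_rot: [-3.141, -0.0, 0.574]
ft_force: [1.6, 4.6, -7.3]
opening: 0.189
grip_force: 30.0
```

Emit:
carry_out:
  motion:
    - [0,-0.5,0,-3,1]
    - [0,0,0,-6,1]
    - [0,0,0,-6,1]
    - [0,0,0,-6,1]
    - [0,0,0,-6,1]
    - [0,0,0,-6,1]
    - [0,0,0,-6,1]
    - [0,0,0,-6,1]
    - [0,0,0,-6,1]
    - [0,0,0,-6,1]
    - [0,0,0,-3,1]
    - [0,0,0,0,1]

```text
t: 33.25
eef_pos: [565.2, 131.9, 129.1]
tcp_rot: [-3.14, -0.0, 1.623]
ft_force: [-0.2, 5.5, -5.7]
opening: 0.189
grip_force: 30.0
```

```bash
python3 -c "
from h import *
go(566,131.2,114,93)"
```

```text
tool dx -0.7 dy 0.8 dz 15.1 turn -0.012580691949040101 | pos [565.2 131.9 129.1] yaw 93.0 F [-0.2  5.5 -5.7] op 0.189 grip 30.0 t 33.2 j6 0.06
```

Emit:
carry_out:
  motion:
    - [0.4,0,4,0,1]
    - [0,0,4,0,1]
    - [0,0,2,0,1]
    - [0,0,0,0,0.4]
    - [0,0,0,0,0.4]
    - [0,0,0,0,0.3]
    - [0,0,0,0,0.3]
    - [0,0,0,0,0.2]
    - [0,0,-20,0,0.2]
    - [0,0,-40,0,0]
    - [0,0,-20,0,0]
    - [0,0,0,0,0]

```text
t: 34.45
eef_pos: [566.7, 132.2, 202.6]
tcp_rot: [3.136, -0.0, 1.621]
ft_force: [-0.5, 0.5, -0.2]
opening: 0.888
grip_force: 0.0
```

Run:
```python
from h import *
c=cam("scene"); t=cam("top")
print([(q[0],q[1],cast(c,q[1],38)) for q in blobs(yellow(c),20) if 210<q[1][0]<400 and q[1][1]>150])
print([(q[0],q[1],cast(t,q[1],38)) for q in blobs(yellow(t),60) if 300<q[1][0]<430 and q[1][1]<250])
go(476.5,-342,190,63)
```

```text
[(201, array([230.3, 150.2]), array([[ 504.42221104, -461.41604736]])), (74, array([258.3, 160.3]), array([[ 475.32176383, -342.81524437]])), (272, array([346.9, 219.9]), array([[489.23545348,  69.53906448]])), (102, array([301.5, 220.8]), array([[582.44747375, -17.49443849]])), (113, array([315.1, 254.3]), array([[646.75606654, 101.7689039 ]]))]
[(69, array([367.5, 141.7]), array([[ 730.81920796, -221.49813038]])), (173, array([409.2, 219.4]), array([[ 476.06509456, -343.16424994]]))]
tool dx -469.0 dy -112.4 dz 9.5 turn 29.859027553652638 | pos [565.4 132.  199.5] yaw 92.9 F [ 0.6 -0.4 -0.4] op 0.965 grip 0.0 t 34.5 j6 0.07
```

Emit:
carry_out:
  motion:
    - [-20,-5,0,0,0]
    - [-44,-10.5,0,0,0]
    - [-44,-10.5,0,0,0]
    - [-44,-10.5,0,0,0]
    - [-44,-10.5,0,0,0]
    - [-44,-10.5,0,0,0]
    - [-44,-10.5,0,0,0]
    - [-44,-10.5,0,0,0]
    - [-44,-10.5,0,0,0]
    - [-44,-10.5,0,0,0]
    - [-44,-10.5,0,0,0]
    - [-9,-2.5,0,8,0]

```text
t: 35.75
eef_pos: [475.2, -345.7, 197.7]
tcp_rot: [-3.14, -0.001, 1.478]
ft_force: [-0.9, 1.1, -0.1]
opening: 0.998
grip_force: 0.0
```

Emit:
carry_out:
  motion:
    - [0,0,20,8,0]
    - [0,0,20,8,0]
    - [0,0,0,6,0]
    - [0,0,0,0,0]
    - [0,0,0,0,0]

```text
t: 36.25
eef_pos: [476.5, -341.9, 158.9]
tcp_rot: [-3.14, -0.0, 1.1]
ft_force: [0.5, -0.1, 0.5]
opening: 0.998
grip_force: 0.0
```

Run:
```python
from h import *
c=cam("scene")
print([(q[0],q[1],cast(c,q[1],38)) for q in blobs(yellow(c),20) if 240<q[1][0]<400 and q[1][1]>150])
go(476.7,-341.7,28,63)
```

```text
[(64, array([258.5, 159.9]), array([[ 473.3145976 , -344.23399748]])), (280, array([346.9, 219.7]), array([[488.60400665,  68.96928132]])), (111, array([302. , 220.8]), array([[581.45014375, -16.50581444]])), (129, array([315.3, 254.1]), array([[645.88864495, 101.62443506]]))]
tool dx 0.3 dy -0.0 dz 131.2 turn 0.03176886469938722 | pos [ 476.6 -341.9  159.2] yaw 63.0 F [0.1 0.1 0.5] op 1.004 grip 0.0 t 36.3 j6 -0.26
```

Emit:
carry_out:
  motion:
    - [0,0,40,0,0]
    - [0,0,40,0,0]
    - [0,0,30,0,0]
    - [0,0,20,0,0]
    - [0,0,0,0,0.2]
    - [0,0,0,0,1]
    - [0,0,0,0,1]
    - [0,0,0,0,1]
    - [0,0,0,0,1]
    - [0,0,0,0,1]
    - [0,0,0,0,1]
    - [0,0,0,0,1]

```text
t: 37.5
eef_pos: [476.8, -342.1, 30.2]
tcp_rot: [3.141, 0.0, 1.097]
ft_force: [-1.0, 1.3, 6.8]
opening: 0.561
grip_force: 30.0
```

Emit:
carry_out:
  motion:
    - [0,0,0,0,1]
    - [0,0,-20,0,1]
    - [0,0,-40,0,1]
    - [0,0,-45,0,1]
    - [0,0,-27,0,1]
    - [0,0,0,0,1]
    - [0,0,0,0,1]

```text
t: 38.2
eef_pos: [476.4, -341.8, 161.4]
tcp_rot: [3.142, -0.0, 1.097]
ft_force: [0.1, -0.5, -2.7]
opening: 0.565
grip_force: 30.0
```

```bash
python3 -c "
from h import *
go(665.2,81.7,160,63)"
```

```text
tool dx 463.0 dy -25.1 dz 1.4 turn -0.13762334505494778 | pos [ 476.4 -341.8  161.4] yaw 62.9 F [ 0.1 -0.5 -2.7] op 0.565 grip 30.0 t 38.2 j6 -0.26
```

Emit:
carry_out:
  motion:
    - [21,-1.1,0,0,1]
    - [44,-2.4,0,0,1]
    - [44,-2.4,0,0,1]
    - [44,-2.4,0,0,1]
    - [44,-2.4,0,0,1]
    - [44,-2.4,0,0,1]
    - [44,-2.4,0,0,1]
    - [44,-2.4,0,0,1]
    - [44,-2.4,0,0,1]
    - [44,-2.4,0,0,1]
    - [30,-1.6,0,0,1]
    - [16,-0.8,0,0,1]

```text
t: 39.4
eef_pos: [665.3, 83.8, 159.2]
tcp_rot: [-3.139, 0.001, 1.099]
ft_force: [0.2, -1.1, -1.3]
opening: 0.562
grip_force: 30.0
```

Emit:
carry_out:
  motion:
    - [0,0,20,0,1]
    - [0,0,30,0,1]
    - [0,0,12,0,1]
    - [0,0,0,0,1]
    - [0,0,0,0,1]

```text
t: 39.9
eef_pos: [665.7, 81.0, 99.9]
tcp_rot: [-3.142, -0.0, 1.097]
ft_force: [0.4, 0.3, -0.9]
opening: 0.558
grip_force: 30.0
```

Run:
```python
from h import *
go(665.2,81.7,77,63)
c=cam("scene")
z=env.state()["eef_pos"][2]-30.2+38
print(z,cast(c,[(q[1]) for q in blobs(yellow(c),90) if 290<q[1][0]<315 and 224<q[1][1]<250],z), "want 664.2,80.8")
print([(q[0],q[1]) for q in blobs(yellow(c),20) if 240<q[1][0]<400 and q[1][1]>150])
```

```text
tool dx 0.4 dy -0.8 dz 22.9 turn -0.17424636313810993 | pos [665.7  81.   99.9] yaw 62.8 F [ 0.4  0.3 -0.9] op 0.558 grip 30.0 t 39.9 j6 0.5
108.37430845149106 [[664.45417741  79.64244799]] want 664.2,80.8
[(240, array([348. , 220.8])), (33, array([305.8, 221.7])), (117, array([303.7, 233.4])), (128, array([314.4, 254.8]))]
```

Emit:
carry_out:
  motion:
    - [0.6,-0.5,5,0,1]
    - [0,0,4,0,1]
    - [0,0,2,0,1]
    - [0,0,2,0,1]
    - [0,0,2,0,1]
    - [0,0,2,0,1]
    - [0,0,2,0,1]
    - [0,0,2,0,1]
    - [0,0,2,0,1]
    - [0,0,1,0,1]
    - [0,0,0,0,1]

```text
t: 41.05
eef_pos: [665.4, 82.3, 76.2]
tcp_rot: [3.141, -0.0, 1.097]
ft_force: [-2.1, 0.2, 3.8]
opening: 0.563
grip_force: 30.0
```

Emit:
carry_out:
  motion:
    - [0,0,1,0,1]
    - [0,0,1,0,1]
    - [0,0,0,0,1]

```text
t: 41.35
eef_pos: [665.5, 82.5, 75.1]
tcp_rot: [3.141, -0.001, 1.097]
ft_force: [-5.2, 0.9, 12.8]
opening: 0.563
grip_force: 30.0
```

Emit:
carry_out:
  motion:
    - [0,0,1,0,1]
    - [0,0,1,0,1]
    - [0,0,0,0,1]

```text
t: 41.65
eef_pos: [665.8, 82.8, 74.9]
tcp_rot: [3.14, -0.002, 1.098]
ft_force: [-9.3, 1.7, 27.0]
opening: 0.563
grip_force: 30.0
```

Run:
```python
from h import *
go(566,131.2,114,93)
c=cam("scene")
print([(q[0],q[1]) for q in blobs(yellow(c),90) if 295<q[1][0]<310 and q[1][1]>200])
```

```text
tool dx -2.4 dy -110.8 dz -39.1 turn -30.117243437929318 | pos [665.8  82.8  74.9] yaw 62.9 F [-9.3  1.7 27. ] op 0.563 grip 30.0 t 41.6 j6 0.5
[(120, array([304.4, 241.1]))]
```

Home at the hard stop (27 N, disc at (304,241)). Releasing and going to the handle.

Emit:
carry_out:
  motion:
    - [0,0,-2,0,1]
    - [0,0,0,0,0.25]
    - [0,0,0,0,0.25]
    - [0,0,0,0,0.25]
    - [0,0,0,0,0.2]
    - [0,0,-15,0,0.2]
    - [0,0,-40,0,0.2]
    - [0,0,-40,0,0]
    - [0,-20,0,0,0]
    - [-1,-36,0,0,0]
    - [-1,-36,0,0,0]
    - [0,-19,0,-8,0]

```text
t: 42.9
eef_pos: [563.5, 131.9, 169.9]
tcp_rot: [3.142, -0.0, 1.238]
ft_force: [0.3, -0.2, 0.7]
opening: 1.001
grip_force: 0.0
```

Emit:
carry_out:
  motion:
    - [0,0,0,-8,0]
    - [0,0,0,-8,0]
    - [0,0,0,-6,0]
    - [0,0,15,0,0.2]
    - [0,0,0,0,0.3]
    - [0,0,0,0,0.3]

```text
t: 43.5
eef_pos: [565.7, 131.1, 154.3]
tcp_rot: [3.141, -0.0, 1.62]
ft_force: [-0.4, 0.2, 0.7]
opening: 0.807
grip_force: 0.0
```

Run:
```python
from h import *
go(566.2,131.2,114,93)
c=cam("scene")
print([(q[0],q[1]) for q in blobs(yellow(c),60) if 210<q[1][0]<370 and q[1][1]>150])
```

```text
tool dx 0.1 dy 0.5 dz 40.3 turn -0.16931033942037743 | pos [565.7 131.1 154.3] yaw 92.8 F [-0.4  0.2  0.7] op 0.807 grip 0.0 t 43.5 j6 0.06
[(202, array([230.2, 150.3])), (217, array([349.1, 221. ])), (101, array([301.1, 220.7])), (120, array([304.4, 241. ])), (115, array([315.2, 254.2]))]
```

Emit:
carry_out:
  motion:
    - [0,0.4,20,0,0.4]
    - [0,0,14,0,0.5]
    - [0,0,6,0,0.6]
    - [0,0,0,0,0.6]
    - [0,0,0,0,1]
    - [0,0,0,0,1]
    - [0,0,0,0,1]
    - [0,0,0,0,1]
    - [0,0,0,0,1]
    - [0,0,0,0,1]
    - [0,0,0,0,1]

```text
t: 44.65
eef_pos: [565.3, 131.1, 114.2]
tcp_rot: [-3.14, -0.0, 1.621]
ft_force: [-4.9, -0.5, 5.5]
opening: 0.189
grip_force: 30.0
```

Emit:
carry_out:
  motion:
    - [0,0,0,0,1]
    - [0,0,-4,0,1]
    - [0,0,-4,0,1]
    - [0,0,-4,0,1]
    - [0,0,-4,0,1]
    - [0,0,0,0,1]

```text
t: 45.25
eef_pos: [565.3, 131.1, 129.9]
tcp_rot: [-3.14, 0.0, 1.621]
ft_force: [-6.8, -0.6, -7.3]
opening: 0.189
grip_force: 30.0
```

Emit:
carry_out:
  motion:
    - [0,-0.6,0,-3,1]
    - [0,0,0,-6,1]
    - [0,0,0,-6,1]
    - [0,0,0,-6,1]
    - [0,0,0,-6,1]
    - [0,0,0,-6,1]
    - [0,0,0,-6,1]
    - [0,0,0,-6,1]
    - [0,0,0,-6,1]
    - [0,0,0,-6,1]
    - [0,0,0,-3,1]
    - [0,0,0,0,1]

```text
t: 46.45
eef_pos: [565.3, 131.2, 129.6]
tcp_rot: [-3.141, -0.0, 2.669]
ft_force: [-2.7, -0.0, -6.8]
opening: 0.189
grip_force: 30.0
```

```bash
python3 -c "
from h import *
go(566,131.2,114,153)"
```

```text
tool dx -0.6 dy 0.3 dz 15.6 turn -0.07740132894772955 | pos [565.3 131.2 129.6] yaw 152.9 F [-2.7 -0.  -6.8] op 0.189 grip 30.0 t 46.5 j6 -0.98
```

Emit:
carry_out:
  motion:
    - [0,0,4,0,1]
    - [0,0,4,0,1]
    - [0,0,2,0,1]
    - [0,0,0,0,0.4]
    - [0,0,0,0,0.4]
    - [0,0,0,0,0.3]
    - [0,0,0,0,0.3]
    - [0,0,0,0,0.2]
    - [0,0,-20,0,0.2]
    - [0,0,-40,0,0]
    - [0,0,-40,0,0]
    - [0,0,0,0,0]

```text
t: 47.65
eef_pos: [567.3, 131.3, 224.8]
tcp_rot: [3.137, 0.007, 2.668]
ft_force: [-0.1, 0.2, 0.0]
opening: 0.888
grip_force: 0.0
```

Emit:
carry_out:
  motion:
    - [0,-20,0,0,0]
    - [0,-40,0,0,0]
    - [0,-40,0,0,0]
    - [0,-40,0,0,0]
    - [0,-40,0,0,0]
    - [0,-40,0,0,0]
    - [0,-20,0,0,0]
    - [0,0,0,0,0]
    - [0,0,0,0,0]

```text
t: 48.55
eef_pos: [456.1, -82.5, 219.4]
tcp_rot: [3.141, -0.0, 2.667]
ft_force: [0.1, -0.4, -0.0]
opening: 1.001
grip_force: 0.0
```

Run:
```python
from h import *
c=cam("scene"); t=cam("top")
print([(q[0],q[1]) for q in blobs(yellow(c),15) if 200<q[1][0]<400 and q[1][1]>140])
go(566,131,114,153)
a=cv2.resize(c['color'][130:310,210:430,::-1],(513,420),interpolation=2);b=cv2.resize(t['color'][130:255,190:320,::-1],(287,276),interpolation=2)
o=np.zeros((420,800,3),np.uint8); o[:,:513]=a; o[:276,513:]=b
cv2.imwrite('pics/m6.png',o)
```

```text
[(198, array([230.3, 150.2])), (293, array([346.3, 219.6])), (112, array([301.9, 220.8])), (129, array([315.2, 254.1]))]
tool dx -0.7 dy 239.4 dz 105.4 turn -0.10175142704719065 | pos [456.4 -81.8 219.4] yaw 152.9 F [-0.1 -0.3 -0.7] op 0.999 grip 0.0 t 48.6 j6 -1.42
```

View pics/m6.png

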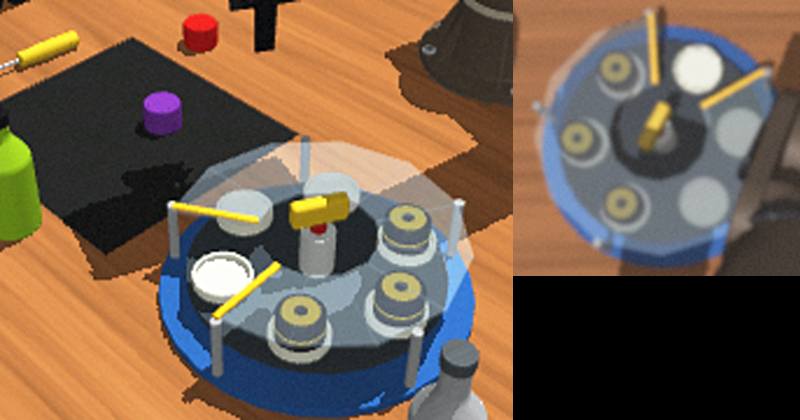

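Three cases stand home under the hood, an empty nest is in the window, and the handle is home (bar at (346,219.6)). No other case is on the bench, so I'm handing in.

```bash
python3 -c "
from cell import env
print(env.job_done())"
```

```text
the job is handed in; nothing more can be done
None
```

I loaded all three cases on the bench (the fourth was not there), pressed them home under the hood, left an empty nest in the window with the handle dropped home, left the bystanders alone, and handed the job in; it returned no verdict.

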